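# Open the cork jar for the evening

## Task

Open the squat, wide glass jar of corks (not the tall slim one): unscrew its wooden lid anticlockwise by turning and re-gripping until the thread lets go, without forcing it, then lift it straight off. Set the lid down gently, right way up and wholly on the square slate board, leave it there, and do not disturb the other things on the counter.

Things in the scene. Friction and masses are not known exactly. Their poses are not given: they have to be found in the camera images.
- jar: Squat clear glass jar, 90 mm across and 92 mm to its shoulder, full of wine corks, held fast (it cannot turn or move) in a square 116 mm dark wooden holder screwed to the counter. Origin on the counter under the jar's axis, z up. Its threaded neck is 55 mm across the ridges and stands 40 mm above the shoulder, its rim 132 mm above the counter.
- jar_mouth (a point): Centre of the squat jar's rim, on its axis. Right-hand thread: the lid rises 18 mm per turn anticlockwise seen from above (2.9 mm per rad; 1.2 mm axial play) and comes free after about one and a half turns (9.4 rad), risen 27 mm; until then it cannot be pulled off. Turning further does no harm (the free lid may drop up to 6 mm). It turns easily and stays where it is left when let go.
- lid_center (a point): Centre (half-way up) of the squat jar's lid: a plain round beech lid, 66 mm in diameter and 52 mm tall, straight smooth sides, 110 g, open underneath (36 mm deep). z axis up. Screwed fully home at the start, this centre is 122 mm above the counter and the lid's lower edge is 96 mm above the counter, 4 mm above the jar's shoulder.
- slate_top (a point): Centre of the top face of a loose, dark grey square slate board, 130 x 130 x 10 mm, lying flat on the counter; x and y axes along its sides, z up. Its top is 10 mm above the counter, so the lid standing on it has its centre 26 mm above this point.
- tall_jar: Taller, slimmer closed glass jar of corks, 72 mm across, 198 mm tall with its similar beech lid, fixed in a like holder. To be left alone. Origin on the counter under its axis.
- mill: Dark wooden pepper mill, 54 mm across, 134 mm tall, standing loose. Origin under its centre. To be left alone.
- corkscrew: Folded waiter's corkscrew, steel and wood, about 110 x 35 x 14 mm, lying loose. Origin under its centre. To be left alone.
- tumbler: Drinking glass, 72 mm across, 85 mm tall, standing loose. Origin under its centre. To be left alone.
- dish: White bowl, 110 mm across, 40 mm tall, loose. Origin under its centre. To be left alone.
- lid: The same lid, given at the centre of its lower edge, its z axis up.
There are look-alikes about, which are no part of the job. Leave any red look-alike of the lid alone. There is more than one size of the part that bears slate_top; the job needs the larger.

How it is judged:
On the way, in this order (a step that is already met when the one before it is completed fails the run):
1. the lid is part unscrewed: raised 8 to 20 mm on the thread, upright on the jar's axis (z of lid_center in the frame of jar between 0.13 and 0.142 m and horizontal distance between lid_center and jar below 0.006 m and angle between lid_center's own z axis and vertical below 0.12 rad), for 0.2 s.
2. the lid is lifted clear of the jar's neck (z of lid_center in the frame of jar above 0.163 m), for 0.1 s.
At the end, for the whole second after the job is handed in: The lid stands upright and at rest, wholly on the slate board (its centre within 34 mm of the board's centre along each side and 21 to 31 mm above its top, tilt under 0.1 rad), the board within 50 mm of where it was, everything let go (x of lid_center in the frame of slate_top between -0.034 and 0.034 m and y of lid_center in the frame of slate_top between -0.034 and 0.034 m and z of lid_center in the frame of slate_top between 0.021 and 0.031 m and angle between lid_center's own z axis and vertical below 0.1 rad and linear speed of lid below 0.02 m/s and distance of slate_top from where it was at the start of the episode below 0.05 m); the robot touches nothing.
It fails at once if the lid is forced: more than 80 N between lid and jar (contact force between lid and jar above 80 N).
It fails at once if the lid is dropped (falls faster than 0.6 m/s out of the fingers) (linear speed of lid above 0.6 m/s and contact force between the fingers and lid below 0.3 N).
It fails at once if another thing on the counter is moved more than 60 mm or knocked over (distance of any of mill, corkscrew, tumbler, dish from where it was at the start of the episode above 0.06 m or angle between any of mill, tumbler's own z axis and vertical above 0.5 rad).
It fails at once if the tall jar is handled (contact force between the fingers and tall_jar above 5 N).
It also fails if it takes over 72 s, if anything falls off the work surface, if the arm or the gripper's body presses on something with over 40 N, if the wrist force passes 120 N, or if a joint passes its speed limit or range.

## Robot

A 7-joint arm with a two-finger parallel gripper is mounted at the origin on the work surface. World frame = base frame: x ahead of the robot, y to its left, z up, the work surface at z = 0. Lengths are in m, angles in rad, forces in N, time in s.
With the tool pointing down it reaches from about 0.425 to 0.875 m from the base axis. Payload 9.9 kg.
Tool frame: the origin (TCP) lies midway between the tips of the shut fingers; the grasp point (between the pads) lies 19 mm behind it (r.pinch_z is the distance from the TCP to the grasp point, in m); z points along the fingers, y is the direction in which the jaws open and shut (so a half turn about z gives the same grasp; the last joint's range is limited). The gripper opens to 85 mm and grips with 20 to 120 N. Pads are 22 mm wide; open, the fingers measure 114 mm over their backs; the gripper's body (76 mm by 85 mm) begins 54 mm behind the grasp point. The pads swing forward as they close: fully open they stand 13 mm farther back than shut.
Start: joints at [-1.395, 0.576, 0.025, 1.437, -0.015, 1.129, -0.057], TCP at [0.173, 0.652, 0.231] pointing down, gripper open.
Joint ranges: [-2.76, 2.76], [-0.34, 2.15], [-1.52, 1.57], [0.19, 2.46], [-1.09, 4.23], [0.17, 1.99], [-2.82, 2.82]. Speed limits (rad/s): [2.22, 2.22, 3.01, 3.01, 3.14, 3.14, 3.14].

## Interface

Orientations are given as a rotation vector (axis times angle).
In Python, from bench import status, grab_frame, r, nets gives the robot as it stands.
- The arm moves only by the tool apply_moves, never from a script. Its argument "plan" is a list of rows, each an object of numbers: "dx", "dy", "dz": the shift along the tool's x, y, z in cm; "twist": the turn about the tool's z in degrees; "hand": the finger opening in cm, from 0 to 8.54. A call has 1 to 5 rows; each row shifts and turns the commanded pose from where the row before left it, along the tool's axes as they then stand; what a row does not reach is not made up. A row lasts 1/10 s, in which the tool goes at most 50 mm and 8.59 degrees, less where a joint would pass 70% of its speed; a pose out of reach is approached as far as the arm can. A call is refused whole if a number of a shift passes 5 or a number of a turn 8.59, either way. A call with a gripper value outside its range is refused whole. The fingers move at their own pace and stop on an object; "squeeze" is the grip in N (left out, the last holds). Time passes only in rows, so rows that do not move let the fingers close. It gives the time, the measured TCP pose, the force and the opening at its end, in the units of the state.
- status.read_state(): the state, without advancing time (a new reading comes with each control period).
- grab_frame(name): name is "scene" or "top"; returns a dict with "color" (480x640x3 uint8, blue, green, red), "fov_y" (degrees; the focal length in pixels is half the picture's height over the tangent of half this angle, whatever the lens; pixels are square), "cx", "cy" (the principal point, pixels), "R" (3x3) and "t" (3): a world point X has camera coordinates R X + t. Camera axes: x right, y down, z forward; pixel columns grow to the right and rows downward; lengths in m; the calibration is good to about 2 mm. A picture is of the moment at which its call begins. There is no depth.
- r.sign_off(): hands the job in, once; it reports no verdict.
Trained networks look in the newest picture that a camera, given by its name, has taken for a name from the list of things; names that differ only in an ending like _2 or _b are one class to them, and where a whole thing is asked for, a point or a joint stands for the part that bears it (a point fixed in the world has none). Each returns a list of dicts, best first, with "score" (0 to 1); they miss things now and then, are a little off and sometimes report something else, mostly with a low value. They report only what shows in the picture. A call takes as long as a camera call. They do not tell look-alikes from the thing itself.
- nets.find_in(camera, target): "box" ([left, top, width, height] in pixels, round what is visible of it).
- nets.outline_of(camera, target): "region" (480x640 bool, what is visible of it) and "box" ([left, top, width, height] in pixels, round what is visible of it).
The state is a dict: "time_s": time; "joint_positions": joint angles; "joint_velocities": joint speeds; "tau": joint torques, N m; "tool_pos": TCP position; "ee_rot": TCP orientation; "contact_force": force on the tool from outside, world axes, zero at the start; "moment": the same for the moment, N m; "grip_width": opening from 0.0 (shut) to 1.0 (fully open).
Only numpy, scipy, OpenCV 4.12 (cv2) and the standard library are available. Lean on these libraries where they do the work, as an engineer would, in place of code of your own. Each camera call takes 0.05 s, during which the arm holds its last target.

## Working session

There is one attempt and no reset: what is moved stays moved. The work goes in short steps, Python scripts to look and compute and a tool call to move; the robot and the scene stay as the last step left them, time stands still between calls to the robot, and variables do not carry over. Pictures are saved under pics/ and viewed, and the job is handed in when it is done.

Besides the shell and the picture viewer there is one more tool, called after "Emit:" by a JSON object that holds its "method" and its "body", one argument or row to a line. apply_moves: Moves the arm, as the interface text tells. Its arguments: {"type":"object","properties":{"plan":{"type":"array"},"squeeze":{"type":"number"}},"required":["plan"]}

```bash
mkdir -p pics; ls; cat > h.py <<'E'
import numpy as np, cv2
from bench import status, grab_frame, r, nets
def cam(n):
    f=grab_frame(n); return f
def K(f):
    F=240/np.tan(np.radians(f["fov_y"])/2); return F
def ray(f,u,v):
    F=K(f); d=np.array([(u-f["cx"])/F,(v-f["cy"])/F,1.]); R=np.array(f["R"]);t=np.array(f["t"])
    return -R.T@t, R.T@d
def atz(f,u,v,z):
    o,d=ray(f,u,v); return o+d*(z-o[2])/d[2]
def proj(f,X):
    c=np.array(f["R"])@np.array(X)+np.array(f["t"]); F=K(f); return c[:2]/c[2]*F+[f["cx"],f["cy"]]
E
python3 - <<'E'
from h import *
for n in("scene","top"):
    f=cam(n); cv2.imwrite(f"pics/{n}0.png",f["color"]); print(n,f["fov_y"],ray(f,320,240))
    for t in("jar","lid","slate_top","tall_jar","mill","corkscrew","tumbler","dish"):
        print(t,[(np.round(d["box"]).tolist(),round(d["score"],2)) for d in nets.find_in(n,t)][:4])
print(status.read_state())
E
```

```text
pics
scene 42.48523951276581 (array([1.17031768, 0.71492449, 1.18267891]), array([-0.41861401, -0.50517097, -0.75470313]))
jar [([253.0, 181.0, 60.0, 51.0], 0.95), ([335.0, 308.0, 81.0, 69.0], 0.52)]
lid [([242.0, 160.0, 25.0, 34.0], 0.89), ([269.0, 159.0, 25.0, 33.0], 0.83)]
slate_top [([440.0, 302.0, 62.0, 50.0], 0.63)]
tall_jar [([304.0, 196.0, 65.0, 88.0], 0.97)]
mill [([337.0, 164.0, 19.0, 40.0], 0.73)]
corkscrew [([393.0, 253.0, 48.0, 12.0], 0.81)]
tumbler [([264.0, 313.0, 33.0, 49.0], 0.85)]
dish [([196.0, 260.0, 47.0, 42.0], 0.97)]
top 53.1949074443598 (array([ 0.45508615, -0.00478707,  1.11619569]), array([ 0.11598686,  0.01687391, -0.99313879]))
jar [([395.0, 239.0, 55.0, 53.0], 0.82)]
lid [([465.0, 247.0, 36.0, 28.0], 0.86), ([413.0, 240.0, 38.0, 38.0], 0.65), ([195.0, 200.0, 60.0, 60.0], 0.54)]
slate_top [([198.0, 197.0, 62.0, 62.0], 0.98), ([156.0, 290.0, 47.0, 49.0], 0.72)]
tall_jar [([303.0, 235.0, 50.0, 55.0], 0.6), ([347.0, 128.0, 49.0, 44.0], 0.6)]
mill [([375.0, 320.0, 29.0, 22.0], 0.83)]
corkscrew [([256.0, 311.0, 39.0, 45.0], 0.62)]
tumbler [([257.0, 130.0, 32.0, 38.0], 0.9)]
dish [([346.0, 125.0, 49.0, 46.0], 0.95)]
{'time_s': 0.9, 'joint_positions': array([-1.39479484,  0.57569726,  0.02488965,  1.43711351, -0.01499958,
        1.12899516, -0.05648613]), 'joint_velocities': array([ 0.00022663,  0.00054242, -0.00080281,  0.0003807 ,  0.00140127,
        0.00162841, -0.00113754]), 'tau': array([ 8.64205049e-04, -7.65473700e+01,  2.24916056e+00, -2.86311918e+01,
        1.54364639e-02,  2.38991590e-03, -2.29432925e-05]), 'tool_pos': array([0.17338795, 0.6523483 , 0.23128567]), 'ee_rot': array([-4.06914710e-01, -3.11511657e+00,  4.33614862e-05]), 'contact_force': array([-0.28095007, -0.34515707, -0.61973434]), 'moment': array([-0.02966422, -0.05485644, -0.00809104]), 'grip_width': 0.9943754367615586}
```

View pics/scene0.png

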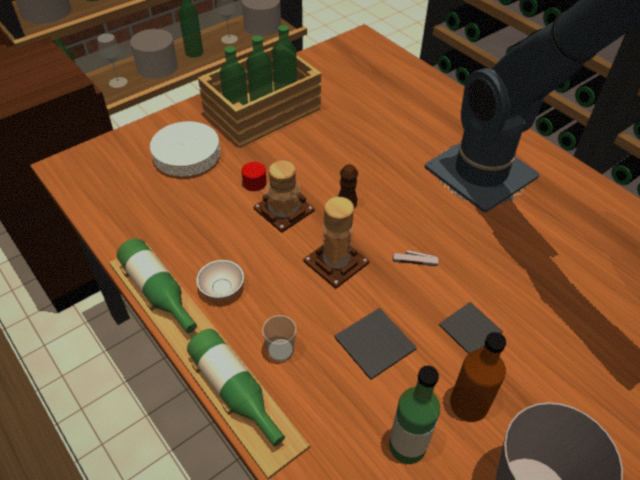

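View pics/top0.png

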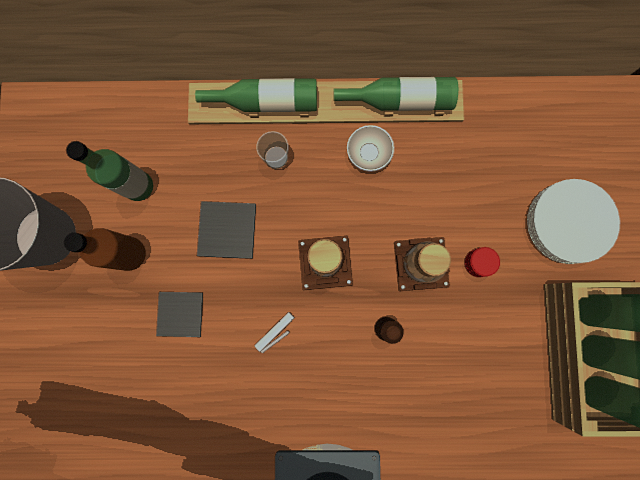

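```bash
python3 - <<'E'
from h import *
for n in("scene","top"):
    f=cam(n); print(n,np.array(f["R"]).round(3).tolist(),f["t"],f["cx"],f["cy"])
    for X in([0,0,0],[.3,0,0],[0,.3,0],[.173,.652,.231],[.173,-.652,.231]): print(X,proj(f,X).round())
E
```

```text
scene [[-0.779, 0.627, 0.016], [0.466, 0.595, -0.655], [-0.42, -0.502, -0.756]] [ 0.44368012 -0.19647345  1.74471661] 321.92580713883643 240.97189591143038
[0, 0, 0] [479. 171.]
[0.3, 0, 0] [402. 219.]
[0, 0.3, 0] [567. 234.]
[0.173, 0.652, 0.231] [703. 305.]
[0.173, -0.652, 0.231] [289.  19.]
top [[-0.004, -1.0, -0.014], [-0.992, 0.006, -0.123], [0.123, 0.013, -0.992]] [0.01245746 0.5887851  1.05175856] 321.75096481664076 236.645191443199
[0, 0, 0] [327. 505.]
[0.3, 0, 0] [327. 365.]
[0, 0.3, 0] [191. 505.]
[0.173, 0.652, 0.231] [-40. 457.]
[0.173, -0.652, 0.231] [701. 458.]
```

```bash
python3 - <<'E'
from h import *
S=cam("scene");T=cam("top")
a=cv2.resize(S["color"][140:300,220:400],None,fx=3,fy=3,interpolation=cv2.INTER_CUBIC)
b=cv2.resize(T["color"][190:350,370:520],None,fx=3,fy=3,interpolation=cv2.INTER_CUBIC)
cv2.imwrite("pics/crop1.png",a);cv2.imwrite("pics/crop2.png",b)
for n in("scene","top"):
  f=S if n=="scene" else T
  for t in("lid","lid_center","slate_top","jar"):
    for d in nets.outline_of(n,t)[:4]:
      m=d["region"]; ys,xs=np.nonzero(m); print(n,t,round(d["score"],2),np.round(d["box"]),m.sum(),xs.mean().round(1),ys.mean().round(1))
      if t=="slate_top":
        rr=cv2.minAreaRect(np.stack([xs,ys],1).astype(np.float32)); 
        c=cv2.boxPoints(rr); P=np.array([atz(f,u,v,.01) for u,v in c]); print(P[:,:2].round(3).tolist(),P.mean(0).round(4))
# beech-top color ellipse
for n,f in(("scene",S),("top",T)):
  print(n,"jarframe")
E
```

```text
scene lid 0.75 [242. 161.  28.  32.] 675 253.3 175.3
scene lid 0.6 [273. 161.  23.  32.] 738 281.8 175.7
scene lid_center 0.81 [240. 162.  22.  30.] 632 253.3 175.3
scene lid_center 0.72 [270. 160.  29.  31.] 701 281.4 175.9
scene slate_top 0.76 [336. 310.  80.  70.] 3044 374.3 342.5
[[0.674, 0.167], [0.534, 0.153], [0.55, 0.302], [0.681, 0.309]] [0.6099 0.2328 0.01  ]
scene slate_top 0.68 [444. 301.  54.  53.] 1630 468.7 326.7
[[0.465, 0.29], [0.351, 0.281], [0.368, 0.39], [0.476, 0.395]] [0.415  0.3388 0.01  ]
scene jar 0.86 [252. 183.  62.  48.] 1707 283.1 206.6
top lid 0.68 [465. 246.  33.  31.] 858 481.5 261.7
top lid 0.55 [417. 242.  36.  35.] 921 432.3 259.3
top lid_center 0.82 [416. 241.  34.  35.] 969 432.0 259.8
top lid_center 0.73 [464. 246.  35.  31.] 838 481.3 261.7
top slate_top 0.92 [196. 201.  60.  60.] 3106 225.9 229.2
[[0.552, 0.304], [0.684, 0.298], [0.672, 0.163], [0.54, 0.172]] [0.612  0.2343 0.01  ]
top slate_top 0.87 [155. 294.  48.  44.] 2000 179.2 314.0
[[0.367, 0.389], [0.469, 0.389], [0.465, 0.285], [0.363, 0.286]] [0.4162 0.3375 0.01  ]
top jar 0.88 [392. 234.  57.  60.] 1697 415.5 265.4
scene jarframe
top jarframe
```

```bash
python3 -c "
import cv2,numpy as np
a=cv2.imread('pics/crop1.png');b=cv2.imread('pics/crop2.png')
h=min(a.shape[0],b.shape[0]);c=np.hstack([a[:h],b[:h]]);c=cv2.resize(c,None,fx=.8,fy=.8);cv2.imwrite('pics/crop12.png',c);print(c.shape)"
```

```text
(384, 792, 3)
```

View pics/crop12.png

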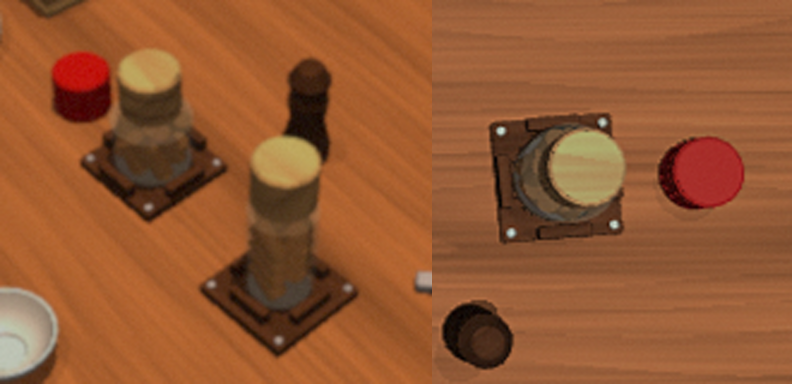

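```bash
cat >> h.py <<'E'
def cyl(f,x,y,z0,z1,rad=.033):
    a=np.linspace(0,2*np.pi,60); P=[proj(f,[x+rad*np.cos(t),y+rad*np.sin(t),z]) for t in a for z in (z0,z1)]
    return cv2.convexHull(np.array(P,np.float32))
def hullmask(h,s=4):
    m=np.zeros((480*s,640*s),np.uint8); cv2.fillConvexPoly(m,np.round(h*s+ (s-1)/2).astype(np.int32),1); return m
def fit(frames,x0,y0,z0,z1,rad,masks):
    from scipy.optimize import minimize
    def cost(p):
        c=0
        for f,m in zip(frames,masks):
            h=hullmask(cyl(f,p[0],p[1],z0+ (p[2] if len(p)>2 else 0),z1+(p[2] if len(p)>2 else 0),rad)); M=cv2.resize(m.astype(np.uint8),None,fx=4,fy=4,interpolation=cv2.INTER_NEAREST)
            c+=1-(h&M).sum()/(h|M).sum()
        return c
    return minimize(cost,[x0,y0],method="Nelder-Mead",options=dict(initial_simplex=[[x0,y0],[x0+.01,y0],[x0,y0+.01]],xatol=1e-4))
E
python3 - <<'E'
from h import *
S=cam("scene");T=cam("top")
for f,(u,v) in((S,(282,170)),(T,(432,259))): print(atz(f,u,v,.148))
ms=[]
for n,c in(("scene",(282,176)),("top",(432,259))):
    for d in nets.outline_of(n,"lid_center"):
        if d["region"][c[1],c[0]]: ms.append(d["region"]);break
for fr,mm in(((S,T),ms),((S,),ms[:1]),((T,),ms[1:])):
    q=fit(fr,.535,-.21,.096,.148,.033,mm); print(q.x,q.fun)
# bright top face by color
for n,f in(("scene",S),("top",T)):
    hsv=cv2.cvtColor(f["color"],cv2.COLOR_BGR2HSV); 
    print(n,hsv[165,282] if n=="scene" else hsv[259,432])
    m=ms[0] if n=="scene" else ms[1]
    k=cv2.dilate(m.astype(np.uint8),np.ones((5,5)))*(hsv[...,0]>17)*(hsv[...,2]>150)
    k=k.astype(np.uint8); ys,xs=np.nonzero(k); (e)=cv2.fitEllipse(max(cv2.findContours(k,0,1)[0],key=len)); print(k.sum(),e,atz(f,*e[0],.148))
p=[.535,-.21]
# screws in top
g=T["color"][225:300,385:460].min(2); n_,l,s,c=cv2.connectedComponentsWithStats((g>130).astype(np.uint8)); print(c[1:]+[385,225],s[1:,4])
E
```

```text
[ 0.52726604 -0.21316587  0.148     ]
[ 0.52828447 -0.2141804   0.148     ]
[ 0.52716289 -0.21762856] 0.15930165589593004
[ 0.5247296  -0.22021965] 0.060378254332515646
[ 0.52781202 -0.2179829 ] 0.0748068588656492
scene [ 16 150 190]
194 ((287.8331604003906, 167.60252380371094), (9.3395357131958, 11.576168060302734), 166.92843627929688) [ 0.51074165 -0.21133795  0.148     ]
top [ 21 113 172]
705 ((434.54083251953125, 259.0008544921875), (28.690336227416992, 29.53744125366211), 125.29905700683594) [ 0.5282565  -0.21929015  0.148     ]
[[440.5        240.5       ]
 [398.         244.        ]
 [445.28571429 283.        ]
 [402.5        286.5       ]] [ 6  9  7 12]
```

```bash
python3 - <<'E'
from h import *
S=cam("scene");T=cam("top")
for z in(.01,.02,.03): print(atz(T,421.6,263.5,z))
out=[]
for f,(u,v) in((S,(282,185)),(T,(432,262))):
    s=8; I=f["color"][v-30:v+30,u-30:u+30]; I=cv2.resize(I,None,fx=6,fy=6,interpolation=cv2.INTER_CUBIC)
    for (x,y),col in(((.5275,-.2175),(255,0,0)),((.5275,-.214),(0,255,0))):
        h=(cyl(f,x,y,.096,.148)-[u-30,v-30]+.5)*6
        cv2.polylines(I,[h.astype(np.int32)],True,col,1)
    out.append(I)
cv2.imwrite("pics/ov.png",np.hstack(out))
E
```

```text
[ 0.52845904 -0.21981339  0.01      ]
[ 0.52779575 -0.21786956  0.02      ]
[ 0.52713246 -0.21592572  0.03      ]
```

View pics/ov.png

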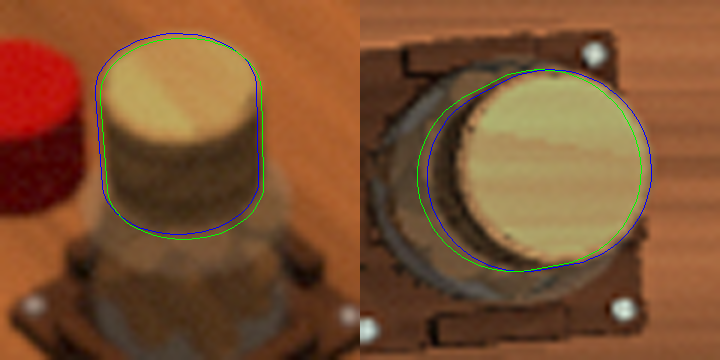

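```bash
cat >> h.py <<'E'
from scipy.spatial.transform import Rotation as Ro
def st(): 
    s=status.read_state(); R=Ro.from_rotvec(s["ee_rot"]).as_matrix()
    print("t",round(s["time_s"],2),"p",s["tool_pos"].round(4),"F",s["contact_force"].round(1),"M",s["moment"].round(2),"w",round(s["grip_width"],3)); print("q",s["joint_positions"].round(2)); print("R",R.round(3).tolist()); return s,R
def to(x,y,z):
    s,R=st(); d=R.T@(np.array([x,y,z])-s["tool_pos"])*100; print("tool shift cm",d.round(2), "yaw of tool y deg",np.degrees(np.arctan2(R[1,1],R[0,1])).round(1)); return d
E
python3 - <<'E'
from h import *
to(.42,.25,.3)
s,R=st(); print(R.T@(np.array([.04,-.25,0]))*100,R.T@(np.array([.1075,-.2165,0]))*100)
E
```

```text
t 1.8 p [0.1734 0.6524 0.2313] F [-0.7 -0.3  0.2] M [-0.03 -0.03 -0.02] w 1.001
q [-1.39  0.58  0.02  1.44 -0.01  1.13 -0.06]
R [[-0.966, 0.257, 0.0], [0.257, 0.966, -0.0], [-0.0, -0.0, -1.0]]
tool shift cm [-34.17 -32.55  -6.87] yaw of tool y deg 75.1
t 1.8 p [0.1734 0.6524 0.2313] F [-0.7 -0.3  0.2] M [-0.03 -0.03 -0.02] w 1.001
q [-1.39  0.58  0.02  1.44 -0.01  1.13 -0.06]
R [[-0.966, 0.257, 0.0], [0.257, 0.966, -0.0], [-0.0, -0.0, -1.0]]
[-1.02881362e+01 -2.31334013e+01  2.88876194e-04] [-1.59510025e+01 -1.81617873e+01  3.30158738e-04]
```

Emit:
{"method": "apply_moves", "body": {
  "plan": [
    {"dx":-3.4,"dy":-3.2,"dz":-0.9,"hand":8.54},
    {"dx":-3.4,"dy":-3.2,"dz":-0.9},
    {"dx":-3.4,"dy":-3.2,"dz":-0.9},
    {"dx":-3.4,"dy":-3.2,"dz":-0.9},
    {"dx":-3.4,"dy":-3.2,"dz":-0.9}
  ],
  "squeeze": 40
}}

```text
invalid input
```

Emit:
{"method": "apply_moves", "body": {
  "plan": [
    {"dx":-3.4,"dy":-3.2,"dz":-0.9},
    {"dx":-3.4,"dy":-3.2,"dz":-0.9},
    {"dx":-3.4,"dy":-3.2,"dz":-0.7},
    {"dx":-3.4,"dy":-3.2},
    {"dx":-3.4,"dy":-3.2}
  ]
}}

```text
invalid input
```

```bash
python3 - <<'E'
from h import *
to(.46,0,.3)
to(.5275,-.2165,.3)
E
```

```text
t 1.8 p [0.1734 0.6524 0.2313] F [-0.7 -0.3  0.2] M [-0.03 -0.03 -0.02] w 1.001
q [-1.39  0.58  0.02  1.44 -0.01  1.13 -0.06]
R [[-0.966, 0.257, 0.0], [0.257, 0.966, -0.0], [-0.0, -0.0, -1.0]]
tool shift cm [-44.46 -55.68  -6.87] yaw of tool y deg 75.1
t 1.8 p [0.1734 0.6524 0.2313] F [-0.7 -0.3  0.2] M [-0.03 -0.03 -0.02] w 1.001
q [-1.39  0.58  0.02  1.44 -0.01  1.13 -0.06]
R [[-0.966, 0.257, 0.0], [0.257, 0.966, -0.0], [-0.0, -0.0, -1.0]]
tool shift cm [-56.54 -74.87  -6.87] yaw of tool y deg 75.1
```

Emit:
{"method": "apply_moves", "body": {
  "plan": [
    {"dx":-3.4,"dy":-3.2,"dz":-0.9,"twist":0,"hand":8.5},
    {"dx":-3.4,"dy":-3.2,"dz":-0.9,"twist":0,"hand":8.5},
    {"dx":-3.4,"dy":-3.2,"dz":-0.9,"twist":0,"hand":8.5},
    {"dx":-3.4,"dy":-3.2,"dz":-0.9,"twist":0,"hand":8.5},
    {"dx":-3.4,"dy":-3.2,"dz":-0.9,"twist":0,"hand":8.5}
  ]
}}

```text
time_s: 2.3
tool_pos: [0.2974, 0.4524, 0.2768]
ee_rot: [0.407, 3.115, 0.001]
contact_force: [1.0, 0.1, 0.5]
grip_width: 0.997
```

Emit:
{"method": "apply_moves", "body": {
  "plan": [
    {"dx":-3.4,"dy":-3.2,"dz":-0.9,"twist":0,"hand":8.5},
    {"dx":-3.4,"dy":-3.2,"dz":-0.9,"twist":0,"hand":8.5},
    {"dx":-3.4,"dy":-3.2,"dz":-0.5,"twist":0,"hand":8.5},
    {"dx":-3.0,"dy":-3.6,"dz":0,"twist":0,"hand":8.5},
    {"dx":-2.5,"dy":-4.2,"dz":0,"twist":0,"hand":8.5}
  ],
  "squeeze": 40
}}

```text
time_s: 2.8
tool_pos: [0.4048, 0.2441, 0.2997]
ee_rot: [0.407, 3.114, 0.002]
contact_force: [1.3, -0.1, 0.1]
grip_width: 0.999
```

```bash
python3 - <<'E'
from h import *
to(.46,0,.3)
to(.5275,-.2165,.3)
E
```

```text
t 2.8 p [0.4048 0.2441 0.2997] F [ 1.3 -0.1  0.1] M [-0.02 -0.06 -0.01] w 0.999
q [-0.76  0.21  0.15  1.84 -0.04  1.09  0.71]
R [[-0.966, 0.257, 0.001], [0.257, 0.966, 0.001], [-0.001, 0.001, -1.0]]
tool shift cm [-11.61 -22.17  -0.05] yaw of tool y deg 75.1
t 2.8 p [0.4048 0.2441 0.2997] F [ 1.3 -0.1  0.1] M [-0.02 -0.06 -0.01] w 0.999
q [-0.76  0.21  0.15  1.84 -0.04  1.09  0.71]
R [[-0.966, 0.257, 0.001], [0.257, 0.966, 0.001], [-0.001, 0.001, -1.0]]
tool shift cm [-23.7  -41.36  -0.05] yaw of tool y deg 75.1
```

```bash
cat >> h.py <<'E'
def rows(wps,tw):
    s,R=st(); p=s["tool_pos"]
    for w in wps:
        d=R.T@(np.array(w)-p)*100; d=d.round(1); print(d,tw, "norm",np.linalg.norm(d).round(2)); p=p+R@d/100; R=R@Ro.from_rotvec([0,0,np.radians(tw)]).as_matrix()
E
python3 - <<'E'
from h import *
P=[[.41,.2,.3],[.425,.155,.3],[.437,.108,.3],[.449,.06,.3],[.46,.012,.3],[.475,-.034,.3],[.49,-.08,.3],[.504,-.126,.3],[.517,-.172,.3],[.5275,-.2165,.3]]
rows(P,8.5)
E
```

```text
t 2.8 p [0.4048 0.2441 0.2997] F [ 1.3 -0.1  0.1] M [-0.02 -0.06 -0.01] w 0.999
q [-0.76  0.21  0.15  1.84 -0.04  1.09  0.71]
R [[-0.966, 0.257, 0.001], [0.257, 0.966, 0.001], [-0.001, 0.001, -1.0]]
[-1.6 -4.1 -0. ] 8.5 norm 4.4
[-3.2 -3.6 -0. ] 8.5 norm 4.82
[-3.5 -3.3 -0. ] 8.5 norm 4.81
[-4.  -2.9 -0. ] 8.5 norm 4.94
[-4.4 -2.3 -0. ] 8.5 norm 4.96
[-4.7 -1.2 -0. ] 8.5 norm 4.85
[-4.8 -0.6 -0. ] 8.5 norm 4.84
[-4.8  0.2 -0.1] 8.5 norm 4.81
[-4.7  0.7  0. ] 8.5 norm 4.75
[-4.4  1.1  0. ] 8.5 norm 4.54
```

Emit:
{"method": "apply_moves", "body": {
  "plan": [
    {"dx":-1.6,"dy":-4.1,"dz":0,"twist":8.5,"hand":8.5},
    {"dx":-3.2,"dy":-3.6,"dz":0,"twist":8.5,"hand":8.5},
    {"dx":-3.5,"dy":-3.3,"dz":0,"twist":8.5,"hand":8.5},
    {"dx":-4.0,"dy":-2.9,"dz":0,"twist":8.5,"hand":8.5},
    {"dx":-4.4,"dy":-2.3,"dz":0,"twist":8.5,"hand":8.5}
  ]
}}

```text
time_s: 3.3
tool_pos: [0.4594, 0.0114, 0.2997]
ee_rot: [1.516, 2.751, 0.001]
contact_force: [1.7, 0.5, -0.2]
grip_width: 0.993
```

Emit:
{"method": "apply_moves", "body": {
  "plan": [
    {"dx":-4.7,"dy":-1.2,"dz":0,"twist":8.5,"hand":8.5},
    {"dx":-4.8,"dy":-0.6,"dz":0,"twist":8.5,"hand":8.5},
    {"dx":-4.8,"dy":0.2,"dz":0,"twist":8.5,"hand":8.5},
    {"dx":-4.7,"dy":0.7,"dz":0,"twist":8.5,"hand":8.5},
    {"dx":-4.4,"dy":1.1,"dz":0,"twist":8.5,"hand":8.5}
  ]
}}

```text
time_s: 3.8
tool_pos: [0.5267, -0.2167, 0.2995]
ee_rot: [2.41, 2.015, 0.001]
contact_force: [-0.2, -0.2, 0.2]
grip_width: 0.997
```

```bash
python3 - <<'E'
from h import *
to(.5275,-.2165,.3)
E
```

```text
t 3.8 p [ 0.5267 -0.2167  0.2995] F [-0.2 -0.2  0.2] M [-0.03 -0.05  0.01] w 0.997
q [-0.11  0.42  0.64  1.63 -0.27  1.18  0.41]
R [[0.177, 0.984, 0.001], [0.984, -0.177, -0.0], [-0.0, 0.001, -1.0]]
tool shift cm [ 0.03  0.08 -0.05] yaw of tool y deg -10.2
```

Emit:
{"method": "apply_moves", "body": {
  "plan": [
    {"dx":0,"dy":0.1,"dz":1,"twist":8.5,"hand":8.5},
    {"dx":0,"dy":0,"dz":1,"twist":8.5,"hand":8.5},
    {"dx":0,"dy":0,"dz":1,"twist":8.5,"hand":8.5},
    {"dx":0,"dy":0,"dz":1,"twist":8.5,"hand":8.5},
    {"dx":0,"dy":0,"dz":1,"twist":8.5,"hand":8.5}
  ]
}}

```text
time_s: 4.3
tool_pos: [0.5272, -0.2149, 0.249]
ee_rot: [2.977, 1.004, 0.001]
contact_force: [0.2, -0.0, -0.2]
grip_width: 0.997
```

Emit:
{"method": "apply_moves", "body": {
  "plan": [
    {"dx":0,"dy":0,"dz":1,"twist":8.5,"hand":8.5},
    {"dx":0,"dy":0,"dz":1,"twist":8.5,"hand":8.5},
    {"dx":0,"dy":0,"dz":1,"twist":8.5,"hand":8.5},
    {"dx":0,"dy":0,"dz":1,"twist":8.5,"hand":8.5},
    {"dx":0,"dy":0,"dz":0,"twist":8.5,"hand":8.5}
  ]
}}

```text
time_s: 4.8
tool_pos: [0.5268, -0.2143, 0.2082]
ee_rot: [-3.138, 0.143, 0.002]
contact_force: [0.7, 0.0, -0.1]
grip_width: 0.998
```

Emit:
{"method": "apply_moves", "body": {
  "plan": [
    {"dx":0,"dy":0,"dz":0,"twist":8.5,"hand":8.5},
    {"dx":0,"dy":0,"dz":0,"twist":8.5,"hand":8.5},
    {"dx":0,"dy":0,"dz":0,"twist":8.5,"hand":8.5},
    {"dx":0,"dy":0,"dz":0,"twist":8.5,"hand":8.5},
    {"dx":0,"dy":0,"dz":0,"twist":8.5,"hand":8.5}
  ]
}}

```text
time_s: 5.3
tool_pos: [0.5273, -0.2147, 0.2093]
ee_rot: [-2.873, 1.27, -0.0]
contact_force: [-0.2, -0.2, -0.1]
grip_width: 0.997
```

```bash
python3 - <<'E'
from h import *
to(.5275,-.2165,.2)
S=cam("scene");T=cam("top")
cv2.imwrite("pics/ap.png",np.hstack([cv2.resize(f["color"][v-70:v+80,u-75:u+75],None,fx=2.6,fy=2.6) for f,u,v in((S,282,170),(T,432,259))]))
E
```

```text
t 5.3 p [ 0.5273 -0.2147  0.2093] F [-0.2 -0.2 -0.1] M [-0.03  0.01 -0.03] w 0.997
q [-0.36  0.74  1.22  1.78 -0.76  1.18 -1.31]
R [[0.673, -0.74, 0.0], [-0.74, -0.673, 0.0], [0.0, -0.0, -1.0]]
tool shift cm [0.15 0.11 0.93] yaw of tool y deg -137.7
```

View pics/ap.png

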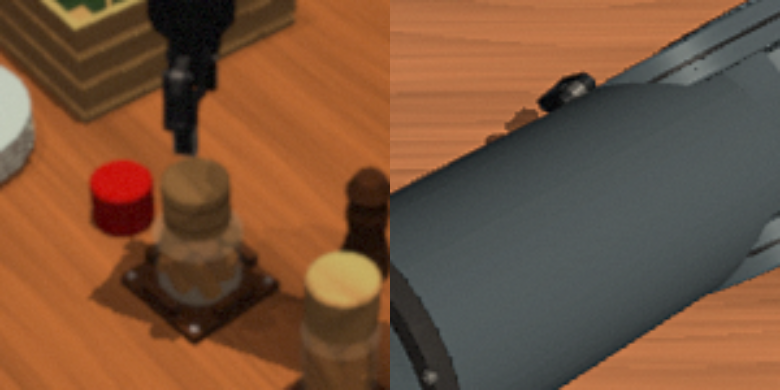

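```bash
python3 - <<'E'
from h import *
S=cam("scene")
cv2.imwrite("pics/ap2.png",S["color"])
E
```

```text
(no output)
```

View pics/ap2.png

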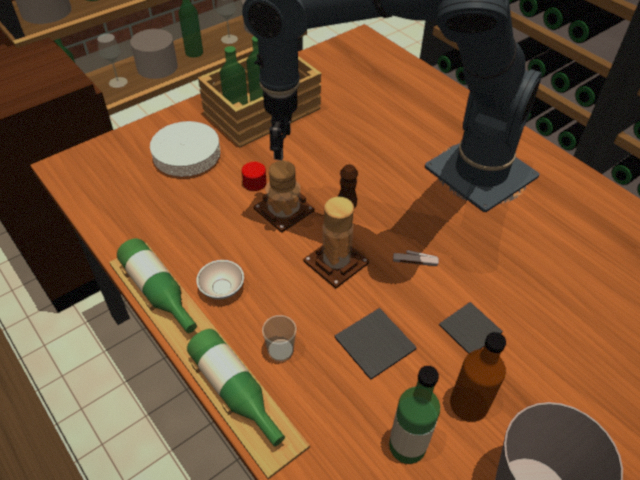

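Emit:
{"method": "apply_moves", "body": {
  "plan": [
    {"dx":0.1,"dy":0.1,"dz":3,"twist":0,"hand":8.5},
    {"dx":0,"dy":0,"dz":2,"twist":0,"hand":8.5},
    {"dx":0,"dy":0,"dz":2,"twist":0,"hand":8.5},
    {"dx":0,"dy":0,"dz":2,"twist":0,"hand":8.5},
    {"dx":0,"dy":0,"dz":0,"twist":0,"hand":8.5}
  ]
}}

```text
time_s: 5.95
tool_pos: [0.5262, -0.2153, 0.1174]
ee_rot: [-2.879, 1.256, 0.005]
contact_force: [0.5, 0.9, 0.3]
grip_width: 0.995
```

```bash
python3 - <<'E'
from h import *
to(.5275,-.2165,.105)
E
```

```text
t 5.95 p [ 0.5262 -0.2153  0.1174] F [0.5 0.9 0.3] M [-0.08  0.    0.03] w 0.995
q [-0.3   0.83  1.1   1.88 -0.88  1.02 -1.2 ]
R [[0.68, -0.733, -0.003], [-0.733, -0.68, 0.002], [-0.003, 0.001, -1.0]]
tool shift cm [ 0.18 -0.02  1.24] yaw of tool y deg -137.1
```

Free descent, no contact. Go down the rest and close gently.

Emit:
{"method": "apply_moves", "body": {
  "plan": [
    {"dx":0.1,"dy":0,"dz":1.3,"twist":0,"hand":8.5},
    {"dx":0,"dy":0,"dz":0,"twist":0,"hand":7.2},
    {"dx":0,"dy":0,"dz":0,"twist":0,"hand":6.8},
    {"dx":0,"dy":0,"dz":0,"twist":0,"hand":6.2},
    {"dx":0,"dy":0,"dz":0,"twist":0,"hand":6.0}
  ],
  "squeeze": 30
}}

```text
time_s: 6.45
tool_pos: [0.5277, -0.2176, 0.107]
ee_rot: [2.876, -1.262, 0.002]
contact_force: [-2.1, -1.3, 4.0]
grip_width: 0.764
```

```bash
python3 - <<'E'
from h import *
to(.5275,-.2165,.105)
E
```

```text
t 6.45 p [ 0.5277 -0.2176  0.107 ] F [-2.1 -1.3  4. ] M [-0.21  0.38  0.03] w 0.764
q [-0.29  0.84  1.09  1.89 -0.9   1.   -1.19]
R [[0.677, -0.736, 0.001], [-0.736, -0.677, -0.001], [0.001, 0.0, -1.0]]
tool shift cm [-0.1  -0.06  0.2 ] yaw of tool y deg -137.4
```

Emit:
{"method": "apply_moves", "body": {
  "plan": [
    {"dx":0,"dy":0,"dz":0,"twist":-4,"hand":6.0},
    {"dx":0,"dy":0,"dz":-0.04,"twist":-8,"hand":6.0},
    {"dx":0,"dy":0,"dz":-0.04,"twist":-8,"hand":6.0},
    {"dx":0,"dy":0,"dz":-0.04,"twist":-8,"hand":6.0},
    {"dx":0,"dy":0,"dz":-0.04,"twist":-8,"hand":6.0}
  ],
  "squeeze": 40
}}

```text
time_s: 6.95
tool_pos: [0.527, -0.2179, 0.1081]
ee_rot: [3.126, -0.304, -0.001]
contact_force: [-3.5, -4.2, -2.3]
grip_width: 0.762
```

```bash
python3 - <<'E'
from h import *
to(.5275,-.2165,.105)
E
```

```text
t 6.95 p [ 0.527  -0.2179  0.1081] F [-3.5 -4.2 -2.3] M [-0.82  0.84 -0.07] w 0.762
q [-0.23  0.76  0.93  1.89 -0.77  0.9  -0.68]
R [[0.981, -0.192, -0.001], [-0.192, -0.981, -0.001], [-0.0, 0.001, -1.0]]
tool shift cm [ 0.02 -0.14  0.31] yaw of tool y deg -101.1
```

Emit:
{"method": "apply_moves", "body": {
  "plan": [
    {"dx":0,"dy":0,"dz":-0.04,"twist":-8,"hand":6.0},
    {"dx":0,"dy":0,"dz":-0.04,"twist":-8,"hand":6.0},
    {"dx":0,"dy":0,"dz":-0.04,"twist":-8,"hand":6.0},
    {"dx":0,"dy":0,"dz":-0.04,"twist":-8,"hand":6.0},
    {"dx":0,"dy":0,"dz":-0.04,"twist":-8,"hand":6.0}
  ]
}}

```text
time_s: 7.45
tool_pos: [0.5267, -0.2186, 0.1101]
ee_rot: [3.041, 0.782, -0.002]
contact_force: [-4.3, -6.7, -0.9]
grip_width: 0.76
```

Emit:
{"method": "apply_moves", "body": {
  "plan": [
    {"dx":0,"dy":0,"dz":-0.04,"twist":-8,"hand":6.0},
    {"dx":0,"dy":0,"dz":-0.04,"twist":-8,"hand":6.0},
    {"dx":0,"dy":0,"dz":-0.04,"twist":-8,"hand":6.0},
    {"dx":0,"dy":0,"dz":-0.04,"twist":-8,"hand":6.0},
    {"dx":0,"dy":0,"dz":-0.04,"twist":-8,"hand":6.0}
  ]
}}

```text
time_s: 7.95
tool_pos: [0.5267, -0.2191, 0.1122]
ee_rot: [2.59, 1.775, -0.003]
contact_force: [-2.9, -6.7, -2.7]
grip_width: 0.762
```

```bash
python3 - <<'E'
from h import *
to(.5275,-.2165,.105)
S=cam("scene")
cv2.imwrite("pics/u1.png",cv2.resize(S["color"][100:240,210:360],None,fx=4,fy=4))
E
```

```text
t 7.95 p [ 0.5267 -0.2191  0.1122] F [-2.9 -6.7 -2.7] M [-1.47  0.57 -0.13] w 0.762
q [-0.03  0.62  0.53  1.87 -0.44  0.77  0.38]
R [[0.361, 0.933, -0.001], [0.933, -0.361, -0.003], [-0.003, 0.0, -1.0]]
tool shift cm [ 0.28 -0.02  0.72] yaw of tool y deg -21.2
```

View pics/u1.png

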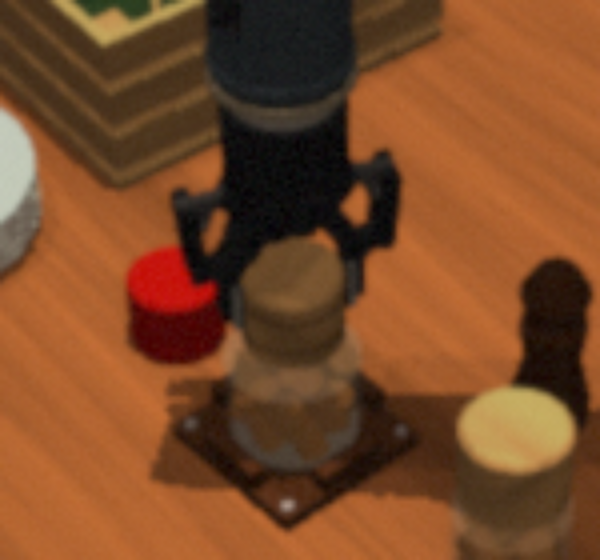

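```bash
python3 - <<'E'
from h import *
S=cam("scene")
I=cv2.resize(S["color"][100:240,210:360],None,fx=4,fy=4)
for h,c in((cyl(S,.5267,-.2175,.103,.155),(0,255,0)),):
    cv2.polylines(I,[((h-[210,100]+.5)*4).astype(np.int32)],True,c,1)
for X in([.5267,-.2191,.1122],[.5267,-.2191,.1312],[.5267,-.2191,.1852],[.5267,-.2191,.25]):
    cv2.circle(I,tuple(int(a) for a in (proj(S,X)-[210,100]+.5)*4),3,(255,255,0),-1)
cv2.imwrite("pics/u2.png",I)
E
```

```text
(no output)
```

View pics/u2.png

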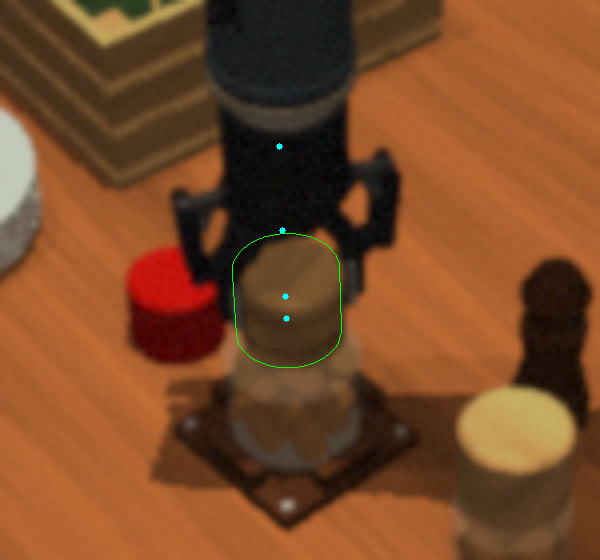

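Emit:
{"method": "apply_moves", "body": {
  "plan": [
    {"dx":-0.2,"dy":0.1,"dz":-0.04,"twist":-8,"hand":6.0},
    {"dx":0,"dy":0,"dz":-0.04,"twist":-8,"hand":6.0},
    {"dx":0,"dy":0,"dz":-0.04,"twist":-8,"hand":6.0},
    {"dx":0,"dy":0,"dz":-0.04,"twist":-8,"hand":6.0},
    {"dx":0,"dy":0,"dz":-0.04,"twist":-8,"hand":6.0}
  ]
}}

```text
time_s: 8.55
tool_pos: [0.5279, -0.2198, 0.1142]
ee_rot: [1.827, 2.555, -0.001]
contact_force: [-0.5, -1.9, -1.8]
grip_width: 0.755
```

Emit:
{"method": "apply_moves", "body": {
  "plan": [
    {"dx":0,"dy":0,"dz":-0.04,"twist":-8,"hand":6.0},
    {"dx":0,"dy":0,"dz":-0.04,"twist":-8,"hand":6.0},
    {"dx":0,"dy":0,"dz":-0.04,"twist":-8,"hand":6.0},
    {"dx":0,"dy":0,"dz":-0.04,"twist":-8,"hand":6.0},
    {"dx":0,"dy":0,"dz":-0.04,"twist":-8,"hand":6.0}
  ]
}}

```text
time_s: 9.05
tool_pos: [0.5281, -0.2195, 0.1161]
ee_rot: [0.843, 3.026, -0.0]
contact_force: [0.7, -1.0, -1.6]
grip_width: 0.759
```

```bash
python3 - <<'E'
from h import *
to(.5275,-.2165,.105)
E
```

```text
t 9.05 p [ 0.5281 -0.2195  0.1161] F [ 0.7 -1.  -1.6] M [-0.15 -0.05 -0.02] w 0.759
q [ 0.23  0.56  0.12  1.86 -0.1   0.73  1.43]
R [[-0.856, 0.517, 0.0], [0.517, 0.856, -0.0], [-0.001, -0.0, -1.0]]
tool shift cm [0.21 0.23 1.11] yaw of tool y deg 58.9
```

Emit:
{"method": "apply_moves", "body": {
  "plan": [
    {"dx":0,"dy":0,"dz":-0.04,"twist":-8,"hand":6.0},
    {"dx":0,"dy":0,"dz":-0.04,"twist":-8,"hand":6.0},
    {"dx":0,"dy":0,"dz":-0.04,"twist":-8,"hand":6.0},
    {"dx":0,"dy":0,"dz":-0.04,"twist":-8,"hand":6.0},
    {"dx":0,"dy":0,"dz":-0.04,"twist":-8,"hand":6.0}
  ]
}}

```text
time_s: 9.55
tool_pos: [0.528, -0.2192, 0.1181]
ee_rot: [-0.243, 3.132, -0.0]
contact_force: [-0.2, -0.2, -1.0]
grip_width: 0.758
```

Emit:
{"method": "apply_moves", "body": {
  "plan": [
    {"dx":0,"dy":0,"dz":-0.04,"twist":-8,"hand":6.0},
    {"dx":0,"dy":0,"dz":-0.04,"twist":-8,"hand":6.0},
    {"dx":0,"dy":0,"dz":-0.04,"twist":-8,"hand":6.0},
    {"dx":0,"dy":0,"dz":-0.04,"twist":-8,"hand":6.0},
    {"dx":0,"dy":0,"dz":-0.04,"twist":-8,"hand":6.0}
  ]
}}

```text
time_s: 10.05
tool_pos: [0.5278, -0.2193, 0.12]
ee_rot: [1.299, -2.86, -0.0]
contact_force: [-0.2, 0.9, -0.9]
grip_width: 0.762
```

```bash
python3 - <<'E'
from h import *
to(.5275,-.2165,.105)
E
```

```text
t 10.05 p [ 0.5278 -0.2193  0.12  ] F [-0.2  0.9 -0.9] M [0.12 0.04 0.01] w 0.762
q [ 0.5   0.55 -0.29  1.84  0.21  0.77  2.52]
R [[-0.658, -0.753, -0.0], [-0.753, 0.658, -0.0], [0.0, 0.0, -1.0]]
tool shift cm [-0.19  0.2   1.5 ] yaw of tool y deg 138.9
```

Emit:
{"method": "apply_moves", "body": {
  "plan": [
    {"dx":0,"dy":0,"dz":0,"twist":0,"hand":6.6},
    {"dx":0,"dy":0,"dz":0,"twist":0,"hand":7.2},
    {"dx":0,"dy":0,"dz":0,"twist":0,"hand":8.5},
    {"dx":0,"dy":0,"dz":0,"twist":0,"hand":8.5},
    {"dx":0,"dy":0,"dz":0,"twist":0,"hand":8.5}
  ]
}}

```text
time_s: 10.55
tool_pos: [0.528, -0.2192, 0.12]
ee_rot: [1.292, -2.864, 0.0]
contact_force: [-0.5, -0.4, -0.9]
grip_width: 0.998
```

Emit:
{"method": "apply_moves", "body": {
  "plan": [
    {"dx":0,"dy":0,"dz":0,"twist":8.5,"hand":8.5},
    {"dx":0,"dy":0,"dz":0,"twist":8.5,"hand":8.5},
    {"dx":0,"dy":0,"dz":0,"twist":8.5,"hand":8.5},
    {"dx":0,"dy":0,"dz":0,"twist":8.5,"hand":8.5},
    {"dx":0,"dy":0,"dz":0,"twist":8.5,"hand":8.5}
  ]
}}

```text
time_s: 11.05
tool_pos: [0.528, -0.2192, 0.12]
ee_rot: [-0.157, 3.138, -0.0]
contact_force: [1.2, 0.5, 0.6]
grip_width: 0.995
```

```bash
python3 - <<'E'
from h import *
to(.5275,-.2165,.105)
S=cam("scene")
I=cv2.resize(S["color"][100:240,210:360],None,fx=4,fy=4)
for h,c in((cyl(S,.528,-.2195,.109,.161),(0,255,0)),(cyl(S,.528,-.2195,.096,.148),(255,0,0))):
    cv2.polylines(I,[((h-[210,100]+.5)*4).astype(np.int32)],True,c,1)
cv2.imwrite("pics/u3.png",I)
E
```

```text
t 11.05 p [ 0.528  -0.2192  0.12  ] F [1.2 0.5 0.6] M [ 0.04 -0.05 -0.05] w 0.995
q [ 0.36  0.54 -0.07  1.85  0.05  0.75  1.93]
R [[-0.995, -0.1, 0.0], [-0.1, 0.995, -0.0], [-0.0, -0.0, -1.0]]
tool shift cm [0.02 0.28 1.5 ] yaw of tool y deg 95.7
```

View pics/u3.png

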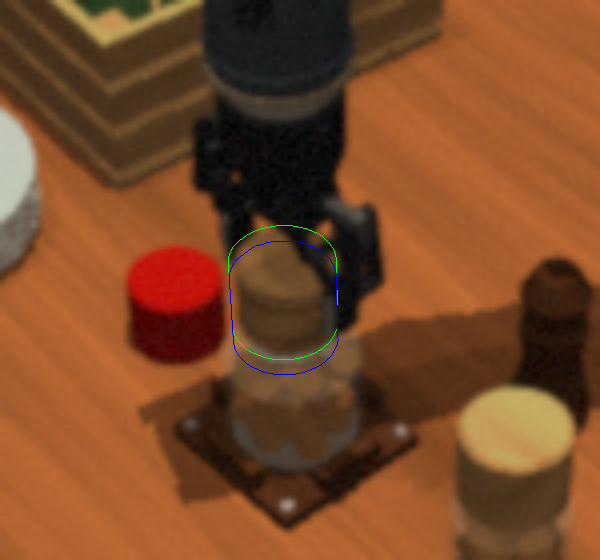

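Emit:
{"method": "apply_moves", "body": {
  "plan": [
    {"dx":0,"dy":0,"dz":0,"twist":8.5,"hand":8.5},
    {"dx":0,"dy":0,"dz":0,"twist":8.5,"hand":8.5},
    {"dx":0,"dy":0,"dz":0,"twist":8.5,"hand":8.5},
    {"dx":0,"dy":0,"dz":0,"twist":8.5,"hand":8.5},
    {"dx":0,"dy":0,"dz":0,"twist":8.5,"hand":8.5}
  ]
}}

```text
time_s: 11.6
tool_pos: [0.528, -0.2192, 0.1199]
ee_rot: [0.986, 2.983, 0.0]
contact_force: [-0.1, 0.4, -0.6]
grip_width: 0.996
```

Emit:
{"method": "apply_moves", "body": {
  "plan": [
    {"dx":0,"dy":0,"dz":0,"twist":8.5,"hand":8.5},
    {"dx":0,"dy":0,"dz":0,"twist":8.5,"hand":8.5},
    {"dx":0,"dy":0,"dz":0,"twist":8.5,"hand":8.5},
    {"dx":0,"dy":0,"dz":0,"twist":8.5,"hand":8.5},
    {"dx":0,"dy":0,"dz":0,"twist":8.5,"hand":8.5}
  ]
}}

```text
time_s: 12.1
tool_pos: [0.528, -0.2191, 0.1199]
ee_rot: [-2.0, -2.423, -0.0]
contact_force: [-0.0, 0.3, 0.0]
grip_width: 0.994
```

Emit:
{"method": "apply_moves", "body": {
  "plan": [
    {"dx":0,"dy":0,"dz":0,"twist":8.5,"hand":8.5},
    {"dx":0,"dy":0,"dz":0,"twist":8.5,"hand":8.5},
    {"dx":0,"dy":0,"dz":0,"twist":8.5,"hand":8.5},
    {"dx":0,"dy":0,"dz":0,"twist":8.5,"hand":8.5},
    {"dx":0,"dy":0,"dz":0,"twist":8.5,"hand":8.5}
  ]
}}

```text
time_s: 12.6
tool_pos: [0.528, -0.219, 0.1199]
ee_rot: [-2.742, -1.533, -0.0]
contact_force: [0.3, 0.5, -0.2]
grip_width: 0.994
```

Emit:
{"method": "apply_moves", "body": {
  "plan": [
    {"dx":0,"dy":0,"dz":0,"twist":8.5,"hand":8.5},
    {"dx":0,"dy":0,"dz":0,"twist":8.5,"hand":8.5},
    {"dx":0,"dy":0,"dz":0,"twist":8.5,"hand":8.5},
    {"dx":0,"dy":0,"dz":0,"twist":8.5,"hand":8.5},
    {"dx":0,"dy":0,"dz":0,"twist":8.5,"hand":8.5}
  ]
}}

```text
time_s: 13.1
tool_pos: [0.528, -0.219, 0.1198]
ee_rot: [-3.111, -0.435, 0.0]
contact_force: [0.4, -0.1, -0.2]
grip_width: 0.991
```

```bash
python3 - <<'E'
from h import *
to(.528,-.2195,.12)
E
```

```text
t 13.1 p [ 0.528  -0.219   0.1198] F [ 0.4 -0.1 -0.2] M [-0.01  0.01 -0.01] w 0.991
q [-0.17  0.69  0.8   1.87 -0.64  0.86 -0.34]
R [[0.962, 0.275, -0.0], [0.275, -0.962, 0.0], [-0.0, -0.0, -1.0]]
tool shift cm [-0.01  0.05 -0.02] yaw of tool y deg -74.1
```

Emit:
{"method": "apply_moves", "body": {
  "plan": [
    {"dx":0,"dy":0,"dz":0,"twist":8.5,"hand":8.5},
    {"dx":0,"dy":0,"dz":0,"twist":8.5,"hand":8.5},
    {"dx":0,"dy":0,"dz":0,"twist":8.5,"hand":8.5},
    {"dx":0,"dy":0,"dz":0,"twist":8.5,"hand":8.5},
    {"dx":0,"dy":0,"dz":0,"twist":8.5,"hand":8.5}
  ]
}}

```text
time_s: 13.6
tool_pos: [0.528, -0.2189, 0.1197]
ee_rot: [-3.057, 0.722, 0.001]
contact_force: [-0.6, -0.3, -0.3]
grip_width: 0.996
```

Emit:
{"method": "apply_moves", "body": {
  "plan": [
    {"dx":0,"dy":0,"dz":0,"twist":8.5,"hand":8.5},
    {"dx":0,"dy":0,"dz":0,"twist":8.5,"hand":8.5},
    {"dx":0,"dy":0,"dz":0,"twist":8.5,"hand":8.5},
    {"dx":0,"dy":0,"dz":0,"twist":8.5,"hand":8.5},
    {"dx":0,"dy":0,"dz":0,"twist":0,"hand":7.2}
  ]
}}

```text
time_s: 14.1
tool_pos: [0.5279, -0.2189, 0.1193]
ee_rot: [2.715, -1.579, -0.002]
contact_force: [-0.2, -0.3, 0.5]
grip_width: 0.856
```

Emit:
{"method": "apply_moves", "body": {
  "plan": [
    {"dx":0,"dy":0,"dz":0,"twist":0,"hand":6.8},
    {"dx":0,"dy":0,"dz":0,"twist":0,"hand":6.2},
    {"dx":0,"dy":0,"dz":0,"twist":0,"hand":6.0},
    {"dx":0,"dy":0,"dz":0,"twist":0,"hand":6.0},
    {"dx":0,"dy":0,"dz":0,"twist":0,"hand":6.0}
  ]
}}

```text
time_s: 14.6
tool_pos: [0.528, -0.2193, 0.12]
ee_rot: [-2.716, 1.579, -0.0]
contact_force: [0.0, -0.1, 1.0]
grip_width: 0.759
```

```bash
python3 - <<'E'
from h import *
to(.528,-.2195,.12)
E
```

```text
t 14.6 p [ 0.528  -0.2193  0.12  ] F [ 0.  -0.1  1. ] M [-0.   -0.19  0.04] w 0.759
q [-0.31  0.86  1.16  1.87 -0.92  1.06 -1.39]
R [[0.495, -0.869, 0.0], [-0.869, -0.495, 0.0], [0.0, -0.0, -1.0]]
tool shift cm [0.02 0.01 0.  ] yaw of tool y deg -150.3
```

Emit:
{"method": "apply_moves", "body": {
  "plan": [
    {"dx":0,"dy":0,"dz":0,"twist":-8,"hand":6.0},
    {"dx":0,"dy":0,"dz":-0.04,"twist":-8,"hand":6.0},
    {"dx":0,"dy":0,"dz":-0.04,"twist":-8,"hand":6.0},
    {"dx":0,"dy":0,"dz":-0.04,"twist":-8,"hand":6.0},
    {"dx":0,"dy":0,"dz":-0.04,"twist":-8,"hand":6.0}
  ]
}}

```text
time_s: 15.1
tool_pos: [0.528, -0.2195, 0.1218]
ee_rot: [3.093, -0.547, 0.001]
contact_force: [-0.3, 0.4, 1.1]
grip_width: 0.767
```

Emit:
{"method": "apply_moves", "body": {
  "plan": [
    {"dx":0,"dy":0,"dz":-0.04,"twist":-8,"hand":6.0},
    {"dx":0,"dy":0,"dz":-0.04,"twist":-8,"hand":6.0},
    {"dx":0,"dy":0,"dz":-0.04,"twist":-8,"hand":6.0},
    {"dx":0,"dy":0,"dz":-0.04,"twist":-8,"hand":6.0},
    {"dx":0,"dy":0,"dz":-0.04,"twist":-8,"hand":6.0}
  ]
}}

```text
time_s: 15.6
tool_pos: [0.5279, -0.2196, 0.1238]
ee_rot: [3.094, 0.544, 0.001]
contact_force: [0.2, -0.1, 1.6]
grip_width: 0.76
```

Emit:
{"method": "apply_moves", "body": {
  "plan": [
    {"dx":0,"dy":0,"dz":-0.04,"twist":-8,"hand":6.0},
    {"dx":0,"dy":0,"dz":-0.04,"twist":-8,"hand":6.0},
    {"dx":0,"dy":0,"dz":-0.04,"twist":-8,"hand":6.0},
    {"dx":0,"dy":0,"dz":-0.04,"twist":-8,"hand":6.0},
    {"dx":0,"dy":0,"dz":-0.04,"twist":-8,"hand":6.0}
  ]
}}

```text
time_s: 16.1
tool_pos: [0.5279, -0.2196, 0.1258]
ee_rot: [2.721, 1.569, 0.0]
contact_force: [0.5, -0.1, 1.2]
grip_width: 0.763
```

```bash
python3 - <<'E'
from h import *
to(.528,-.2195,.12)
E
```

```text
t 16.1 p [ 0.5279 -0.2196  0.1258] F [ 0.5 -0.1  1.2] M [-0.03  0.05 -0.06] w 0.763
q [-0.06  0.61  0.59  1.86 -0.46  0.81  0.25]
R [[0.501, 0.866, 0.0], [0.866, -0.501, -0.0], [-0.0, 0.001, -1.0]]
tool shift cm [0.01 0.01 0.58] yaw of tool y deg -30.0
```

Emit:
{"method": "apply_moves", "body": {
  "plan": [
    {"dx":0,"dy":0,"dz":-0.04,"twist":-8,"hand":6.0},
    {"dx":0,"dy":0,"dz":-0.04,"twist":-8,"hand":6.0},
    {"dx":0,"dy":0,"dz":-0.04,"twist":-8,"hand":6.0},
    {"dx":0,"dy":0,"dz":-0.04,"twist":-8,"hand":6.0},
    {"dx":0,"dy":0,"dz":-0.04,"twist":-8,"hand":6.0}
  ]
}}

```text
time_s: 16.6
tool_pos: [0.5278, -0.2196, 0.1278]
ee_rot: [2.02, 2.405, -0.0]
contact_force: [-0.2, -0.3, 0.9]
grip_width: 0.758
```

Emit:
{"method": "apply_moves", "body": {
  "plan": [
    {"dx":0,"dy":0,"dz":-0.04,"twist":-8,"hand":6.0},
    {"dx":0,"dy":0,"dz":-0.04,"twist":-8,"hand":6.0},
    {"dx":0,"dy":0,"dz":-0.04,"twist":-8,"hand":6.0},
    {"dx":0,"dy":0,"dz":-0.04,"twist":-8,"hand":6.0},
    {"dx":0,"dy":0,"dz":-0.04,"twist":-8,"hand":6.0}
  ]
}}

```text
time_s: 17.1
tool_pos: [0.5277, -0.2197, 0.1298]
ee_rot: [1.076, 2.951, -0.001]
contact_force: [-0.4, -0.3, 1.6]
grip_width: 0.759
```

Emit:
{"method": "apply_moves", "body": {
  "plan": [
    {"dx":0,"dy":0,"dz":-0.04,"twist":-8,"hand":6.0},
    {"dx":0,"dy":0,"dz":-0.04,"twist":-8,"hand":6.0},
    {"dx":0,"dy":0,"dz":-0.04,"twist":-8,"hand":6.0},
    {"dx":0,"dy":0,"dz":-0.04,"twist":-8,"hand":6.0},
    {"dx":0,"dy":0,"dz":-0.04,"twist":-8,"hand":6.0}
  ]
}}

```text
time_s: 17.6
tool_pos: [0.5277, -0.2199, 0.1318]
ee_rot: [0.002, 3.141, -0.001]
contact_force: [-0.4, -0.4, 1.9]
grip_width: 0.754
```

Emit:
{"method": "apply_moves", "body": {
  "plan": [
    {"dx":0,"dy":0,"dz":-0.04,"twist":-8,"hand":6.0},
    {"dx":0,"dy":0,"dz":-0.04,"twist":-8,"hand":6.0},
    {"dx":0,"dy":0,"dz":-0.04,"twist":-8,"hand":6.0},
    {"dx":0,"dy":0,"dz":0,"twist":-8,"hand":6.0},
    {"dx":0,"dy":0,"dz":0,"twist":-8,"hand":6.0}
  ]
}}

```text
time_s: 18.1
tool_pos: [0.5283, -0.2201, 0.1335]
ee_rot: [-1.072, 2.952, -0.002]
contact_force: [-0.7, -0.6, 7.7]
grip_width: 0.766
```

```bash
python3 - <<'E'
from h import *
to(.528,-.2195,.12)
E
```

```text
t 18.1 p [ 0.5283 -0.2201  0.1335] F [-0.7 -0.6  7.7] M [-0.01  0.12 -0.23] w 0.766
q [ 0.46  0.53 -0.23  1.83  0.16  0.79  2.42]
R [[-0.767, -0.642, 0.001], [-0.642, 0.767, -0.001], [-0.0, -0.002, -1.0]]
tool shift cm [-0.02  0.06  1.35] yaw of tool y deg 129.9
```

Emit:
{"method": "apply_moves", "body": {
  "plan": [
    {"dx":0,"dy":0,"dz":-0.1,"twist":-8,"hand":6.0},
    {"dx":0,"dy":0,"dz":-0.1,"twist":-4,"hand":6.0},
    {"dx":0,"dy":0,"dz":0,"twist":0,"hand":6.0}
  ]
}}

```text
time_s: 18.4
tool_pos: [0.5275, -0.2198, 0.1347]
ee_rot: [1.369, -2.827, 0.0]
contact_force: [-0.3, -0.4, -0.4]
grip_width: 0.757
```

Emit:
{"method": "apply_moves", "body": {
  "plan": [
    {"dx":0,"dy":0,"dz":-0.1,"twist":0,"hand":6.0},
    {"dx":0,"dy":0,"dz":-0.1,"twist":0,"hand":6.0},
    {"dx":0,"dy":0,"dz":0,"twist":0,"hand":6.0}
  ]
}}

```text
time_s: 18.7
tool_pos: [0.5279, -0.2192, 0.1367]
ee_rot: [1.366, -2.829, 0.0]
contact_force: [-0.3, 0.1, -2.3]
grip_width: 0.758
```

Emit:
{"method": "apply_moves", "body": {
  "plan": [
    {"dx":0,"dy":0,"dz":-0.2,"twist":0,"hand":6.0},
    {"dx":0,"dy":0,"dz":-0.2,"twist":0,"hand":6.0},
    {"dx":0,"dy":0,"dz":-0.2,"twist":0,"hand":6.0},
    {"dx":0,"dy":0,"dz":0,"twist":0,"hand":6.0}
  ]
}}

```text
time_s: 19.1
tool_pos: [0.5281, -0.2193, 0.1431]
ee_rot: [-1.367, 2.828, -0.001]
contact_force: [-0.1, 0.4, -1.9]
grip_width: 0.763
```

```bash
python3 - <<'E'
from h import *
to(.528,-.2195,.16)
S=cam("scene")
I=cv2.resize(S["color"][100:240,210:360],None,fx=4,fy=4)
cv2.imwrite("pics/u4.png",I)
E
```

```text
t 19.1 p [ 0.5281 -0.2193  0.1431] F [-0.1  0.4 -1.9] M [-0.02 -0.05  0.01] w 0.763
q [ 0.5   0.53 -0.29  1.82  0.2   0.82  2.59]
R [[-0.621, -0.784, 0.001], [-0.784, 0.621, -0.0], [-0.0, -0.001, -1.0]]
tool shift cm [ 0.02 -0.   -1.69] yaw of tool y deg 141.6
```

View pics/u4.png

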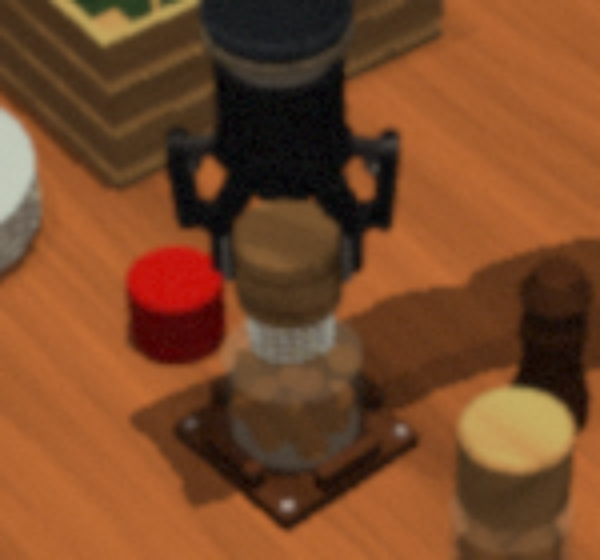

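Emit:
{"method": "apply_moves", "body": {
  "plan": [
    {"dx":0,"dy":0,"dz":-1,"twist":0,"hand":6.0},
    {"dx":0,"dy":0,"dz":-2,"twist":0,"hand":6.0},
    {"dx":0,"dy":0,"dz":-2.5,"twist":0,"hand":6.0},
    {"dx":0,"dy":0,"dz":-2.5,"twist":0,"hand":6.0},
    {"dx":0,"dy":0,"dz":-2.5,"twist":0,"hand":6.0}
  ]
}}

```text
time_s: 19.65
tool_pos: [0.5278, -0.2192, 0.2494]
ee_rot: [-1.368, 2.828, -0.0]
contact_force: [1.5, -0.0, -1.8]
grip_width: 0.762
```

Emit:
{"method": "apply_moves", "body": {
  "plan": [
    {"dx":0,"dy":0,"dz":-2,"twist":0,"hand":6.0},
    {"dx":0,"dy":0,"dz":-2,"twist":0,"hand":6.0},
    {"dx":0,"dy":0,"dz":-1,"twist":0,"hand":6.0},
    {"dx":0,"dy":0,"dz":0,"twist":4,"hand":6.0}
  ]
}}

```text
time_s: 20.05
tool_pos: [0.5285, -0.2194, 0.2996]
ee_rot: [-1.267, 2.873, -0.003]
contact_force: [-0.6, -0.0, -2.2]
grip_width: 0.763
```

```bash
python3 - <<'E'
from h import *
to(.612,.234,.29)
s,R=st();p0=s["tool_pos"];g=np.array([.612,.234,p0[2]])
rows([p0+(g-p0)*k/14 for k in range(1,15)],6)
S=cam("scene");T=cam("top")
cv2.imwrite("pics/l1.png",S["color"])
E
```

```text
t 20.05 p [ 0.5285 -0.2194  0.2996] F [-0.6 -0.  -2.2] M [ 0.05 -0.03 -0.  ] w 0.763
q [ 0.52  0.38 -0.3   1.6   0.12  1.18  2.59]
R [[-0.674, -0.738, 0.003], [-0.738, 0.674, -0.001], [-0.001, -0.003, -1.0]]
tool shift cm [-39.11  24.42   0.94] yaw of tool y deg 137.6
t 20.05 p [ 0.5285 -0.2194  0.2996] F [-0.6 -0.  -2.2] M [ 0.05 -0.03 -0.  ] w 0.763
q [ 0.52  0.38 -0.3   1.6   0.12  1.18  2.59]
R [[-0.674, -0.738, 0.003], [-0.738, 0.674, -0.001], [-0.001, -0.003, -1.0]]
t 20.05 p [ 0.5285 -0.2194  0.2996] F [-0.6 -0.  -2.2] M [ 0.05 -0.03 -0.  ] w 0.763
q [ 0.52  0.38 -0.3   1.6   0.12  1.18  2.59]
R [[-0.674, -0.738, 0.003], [-0.738, 0.674, -0.001], [-0.001, -0.003, -1.0]]
[-2.8  1.7 -0. ] 6 norm 3.28
[-2.6  2.1 -0. ] 6 norm 3.34
[-2.4  2.3 -0. ] 6 norm 3.32
[-2.1  2.5 -0. ] 6 norm 3.26
[-1.8  2.7 -0. ] 6 norm 3.24
[-1.6  2.9 -0. ] 6 norm 3.31
[-1.2  3.1 -0. ] 6 norm 3.32
[-0.9  3.1 -0. ] 6 norm 3.23
[-0.6  3.3 -0. ] 6 norm 3.35
[-0.2  3.3 -0. ] 6 norm 3.31
[ 0.1  3.3 -0. ] 6 norm 3.3
[ 0.4  3.2 -0. ] 6 norm 3.22
[ 0.8  3.2 -0. ] 6 norm 3.3
[ 1.2  3.1 -0. ] 6 norm 3.32
```

View pics/l1.png

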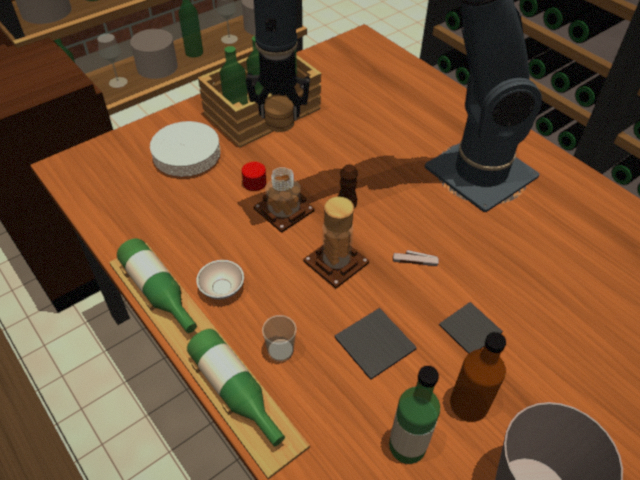

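Emit:
{"method": "apply_moves", "body": {
  "plan": [
    {"dx":-2.8,"dy":1.7,"dz":0,"twist":6,"hand":6.0},
    {"dx":-2.6,"dy":2.1,"dz":0,"twist":6,"hand":6.0},
    {"dx":-2.4,"dy":2.3,"dz":0,"twist":6,"hand":6.0},
    {"dx":-2.1,"dy":2.5,"dz":0,"twist":6,"hand":6.0},
    {"dx":-1.8,"dy":2.7,"dz":0,"twist":6,"hand":6.0}
  ]
}}

```text
time_s: 20.65
tool_pos: [0.5572, -0.0561, 0.2972]
ee_rot: [0.477, -3.104, -0.0]
contact_force: [-0.0, 0.4, -1.3]
grip_width: 0.757
```

Emit:
{"method": "apply_moves", "body": {
  "plan": [
    {"dx":-1.6,"dy":2.9,"dz":0,"twist":6,"hand":6.0},
    {"dx":-1.2,"dy":3.1,"dz":0,"twist":6,"hand":6.0},
    {"dx":-0.9,"dy":3.1,"dz":0,"twist":6,"hand":6.0},
    {"dx":-0.6,"dy":3.3,"dz":0,"twist":6,"hand":6.0},
    {"dx":-0.2,"dy":3.3,"dz":0,"twist":6,"hand":6.0}
  ]
}}

```text
time_s: 21.15
tool_pos: [0.587, 0.1064, 0.2971]
ee_rot: [-0.342, -3.122, 0.001]
contact_force: [-0.0, -0.5, -1.3]
grip_width: 0.766
```

Emit:
{"method": "apply_moves", "body": {
  "plan": [
    {"dx":0.1,"dy":3.3,"dz":0,"twist":6,"hand":6.0},
    {"dx":0.4,"dy":3.2,"dz":0,"twist":6,"hand":6.0},
    {"dx":0.8,"dy":3.2,"dz":0,"twist":6,"hand":6.0},
    {"dx":1.2,"dy":3.1,"dz":0,"twist":6,"hand":6.0},
    {"dx":0,"dy":0,"dz":0,"twist":0,"hand":6.0}
  ]
}}

```text
time_s: 21.65
tool_pos: [0.6095, 0.2408, 0.2962]
ee_rot: [-0.971, -2.984, -0.003]
contact_force: [-0.6, 0.6, -0.9]
grip_width: 0.758
```

```bash
python3 - <<'E'
from h import *
to(.612,.234,.03)
S=cam("scene");T=cam("top")
cv2.imwrite("pics/l2.png",S["color"])
for d in nets.outline_of("scene","slate_top")[:2]: print(d["box"],d["score"])
E
```

```text
t 21.65 p [0.6095 0.2408 0.2962] F [-0.6  0.6 -0.9] M [ 0.02  0.04 -0.01] w 0.758
q [-0.4   0.5  -0.07  1.39  0.03  1.25  0.46]
R [[-0.808, 0.589, -0.003], [0.589, 0.808, 0.003], [0.004, 0.001, -1.0]]
tool shift cm [-0.7  -0.43 26.62] yaw of tool y deg 53.9
[332.9, 309.6, 82.0, 68.8] 0.74
[439.5, 302.5, 61.0, 51.8] 0.63
```

View pics/l2.png

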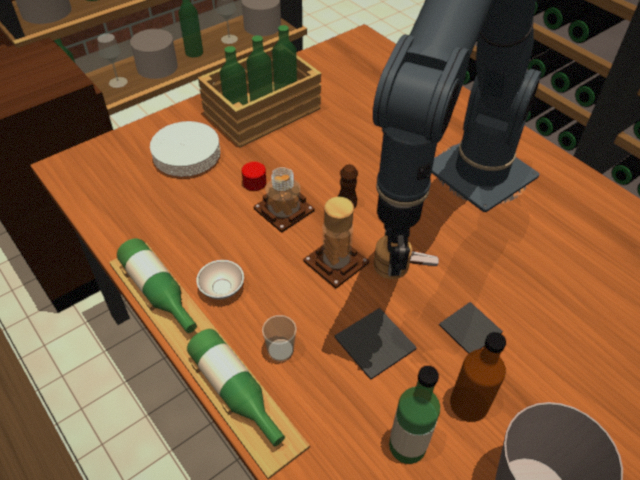

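Emit:
{"method": "apply_moves", "body": {
  "plan": [
    {"dx":-0.7,"dy":-0.4,"dz":2.5,"twist":0,"hand":6.0},
    {"dx":0,"dy":0,"dz":3.5,"twist":0,"hand":6.0},
    {"dx":0,"dy":0,"dz":3.5,"twist":0,"hand":6.0},
    {"dx":0,"dy":0,"dz":3.5,"twist":0,"hand":6.0},
    {"dx":0,"dy":0,"dz":3.5,"twist":0,"hand":6.0}
  ]
}}

```text
time_s: 22.3
tool_pos: [0.6143, 0.225, 0.1317]
ee_rot: [0.982, 2.984, -0.001]
contact_force: [1.4, 0.1, -1.7]
grip_width: 0.758
```

Emit:
{"method": "apply_moves", "body": {
  "plan": [
    {"dx":0,"dy":0,"dz":3,"twist":0,"hand":6.0},
    {"dx":0,"dy":0,"dz":2.5,"twist":0,"hand":6.0},
    {"dx":0,"dy":0,"dz":1.5,"twist":0,"hand":6.0},
    {"dx":0,"dy":0,"dz":1,"twist":0,"hand":6.0},
    {"dx":0,"dy":0,"dz":0,"twist":0,"hand":6.0}
  ]
}}

```text
time_s: 22.8
tool_pos: [0.6139, 0.2262, 0.052]
ee_rot: [-0.981, -2.984, 0.002]
contact_force: [-0.9, -0.4, -0.5]
grip_width: 0.761
```

```bash
python3 - <<'E'
from h import *
to(.612,.234,.0215)
S=cam("scene");T=cam("top")
cv2.imwrite("pics/l3.png",cv2.resize(S["color"][260:410,290:470],None,fx=4,fy=4))
E
```

```text
t 22.8 p [0.6139 0.2262 0.052 ] F [-0.9 -0.4 -0.5] M [-0.04 -0.02 -0.02] w 0.761
q [-0.39  0.73 -0.07  1.68  0.07  0.74  0.45]
R [[-0.805, 0.593, -0.001], [0.593, 0.805, -0.001], [0.001, -0.001, -1.0]]
tool shift cm [0.61 0.52 3.05] yaw of tool y deg 53.6
```

View pics/l3.png

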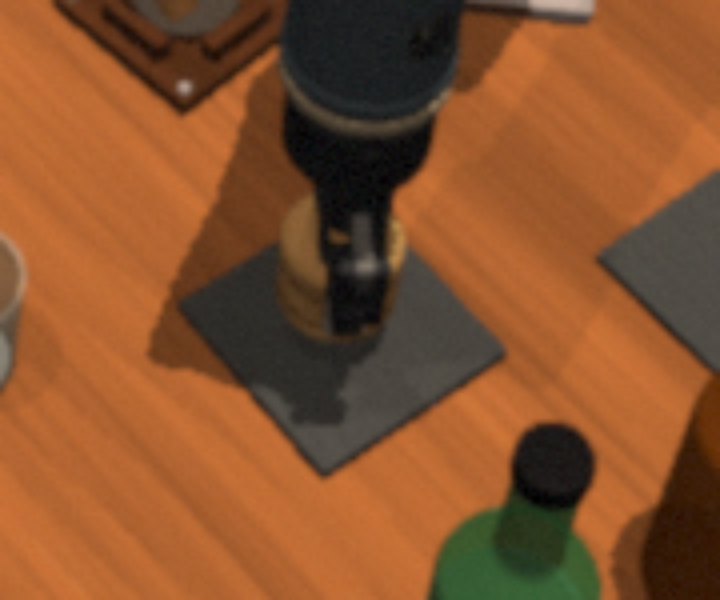

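Emit:
{"method": "apply_moves", "body": {
  "plan": [
    {"dx":0.6,"dy":0.5,"dz":1,"twist":0,"hand":6.0},
    {"dx":0,"dy":0,"dz":0.7,"twist":0,"hand":6.0},
    {"dx":0,"dy":0,"dz":0.5,"twist":0,"hand":6.0},
    {"dx":0,"dy":0,"dz":0.2,"twist":0,"hand":6.0},
    {"dx":0,"dy":0,"dz":0,"twist":0,"hand":6.0}
  ]
}}

```text
time_s: 23.4
tool_pos: [0.6121, 0.2344, 0.0282]
ee_rot: [-0.981, -2.984, 0.001]
contact_force: [0.0, -0.3, -1.8]
grip_width: 0.761
```

Emit:
{"method": "apply_moves", "body": {
  "plan": [
    {"dx":0,"dy":0,"dz":0.2,"twist":0,"hand":6.0},
    {"dx":0,"dy":0,"dz":0.2,"twist":0,"hand":6.0},
    {"dx":0,"dy":0,"dz":0.1,"twist":0,"hand":6.0},
    {"dx":0,"dy":0,"dz":0,"twist":0,"hand":6.0}
  ]
}}

```text
time_s: 23.8
tool_pos: [0.6122, 0.2346, 0.0236]
ee_rot: [-0.981, -2.984, 0.0]
contact_force: [-0.1, -0.7, -1.3]
grip_width: 0.758
```

Emit:
{"method": "apply_moves", "body": {
  "plan": [
    {"dx":0,"dy":0,"dz":0.1,"twist":0,"hand":6.0},
    {"dx":0,"dy":0,"dz":0.1,"twist":0,"hand":6.0},
    {"dx":0,"dy":0,"dz":0,"twist":0,"hand":6.0}
  ]
}}

```text
time_s: 24.1
tool_pos: [0.6122, 0.2346, 0.0216]
ee_rot: [-0.981, -2.984, 0.0]
contact_force: [0.2, 0.0, -1.5]
grip_width: 0.76
```

Emit:
{"method": "apply_moves", "body": {
  "plan": [
    {"dx":0,"dy":0,"dz":0.1,"twist":0,"hand":6.0},
    {"dx":0,"dy":0,"dz":0,"twist":0,"hand":6.0}
  ]
}}

```text
time_s: 24.3
tool_pos: [0.6123, 0.2346, 0.0213]
ee_rot: [0.981, 2.984, 0.0]
contact_force: [-1.9, -0.4, 4.8]
grip_width: 0.761
```

Emit:
{"method": "apply_moves", "body": {
  "plan": [
    {"dx":0,"dy":0,"dz":0,"twist":0,"hand":6.6},
    {"dx":0,"dy":0,"dz":0,"twist":0,"hand":7.0},
    {"dx":0,"dy":0,"dz":0,"twist":0,"hand":7.6},
    {"dx":0,"dy":0,"dz":0,"twist":0,"hand":8.5},
    {"dx":0,"dy":0,"dz":0,"twist":0,"hand":8.5}
  ]
}}

```text
time_s: 24.8
tool_pos: [0.6123, 0.2346, 0.0206]
ee_rot: [-0.981, -2.984, 0.0]
contact_force: [1.0, -0.3, -0.1]
grip_width: 0.996
```

Emit:
{"method": "apply_moves", "body": {
  "plan": [
    {"dx":0,"dy":0,"dz":0,"twist":0,"hand":8.5},
    {"dx":0,"dy":0,"dz":-1,"twist":0,"hand":8.5},
    {"dx":0,"dy":0,"dz":-2,"twist":0,"hand":8.5},
    {"dx":0,"dy":0,"dz":-3,"twist":0,"hand":8.5},
    {"dx":0,"dy":0,"dz":-4,"twist":0,"hand":8.5}
  ]
}}

```text
time_s: 25.3
tool_pos: [0.6113, 0.2343, 0.1211]
ee_rot: [-0.98, -2.983, 0.003]
contact_force: [0.8, 1.1, -0.8]
grip_width: 0.999
```

Emit:
{"method": "apply_moves", "body": {
  "plan": [
    {"dx":0,"dy":0,"dz":-4,"twist":0,"hand":8.5},
    {"dx":0,"dy":0,"dz":-4,"twist":0,"hand":8.5},
    {"dx":3,"dy":-2,"dz":-3,"twist":0,"hand":8.5},
    {"dx":3,"dy":-2,"dz":0,"twist":0,"hand":8.5},
    {"dx":3,"dy":-2,"dz":0,"twist":0,"hand":8.5}
  ]
}}

```text
time_s: 25.8
tool_pos: [0.5034, 0.2399, 0.2325]
ee_rot: [0.981, 2.982, 0.003]
contact_force: [-0.5, 0.5, -0.9]
grip_width: 0.997
```

```bash
python3 - <<'E'
from h import *
to(.612,.234,.0215)
S=cam("scene");T=cam("top")
for f,(x,y) in((S,(.6123,.2346)),):
    I=S["color"].copy(); cv2.polylines(I,[cyl(S,x,y,.01,.062).astype(np.int32)],True,(0,255,0),1)
cv2.imwrite("pics/f1.png",S["color"]);cv2.imwrite("pics/f2.png",np.hstack([cv2.resize(I[270:400,310:440],None,fx=3,fy=3),cv2.resize(T["color"][165:295,165:295],None,fx=3,fy=3)]))
E
```

```text
t 25.8 p [0.5034 0.2399 0.2325] F [-0.5  0.5 -0.9] M [0.06 0.05 0.06] w 0.997
q [-0.47  0.4  -0.08  1.75  0.04  0.99  0.37]
R [[-0.805, 0.593, 0.003], [0.593, 0.805, 0.001], [-0.001, 0.003, -1.0]]
tool shift cm [-9.06  5.92 21.13] yaw of tool y deg 53.6
```

View pics/f2.png

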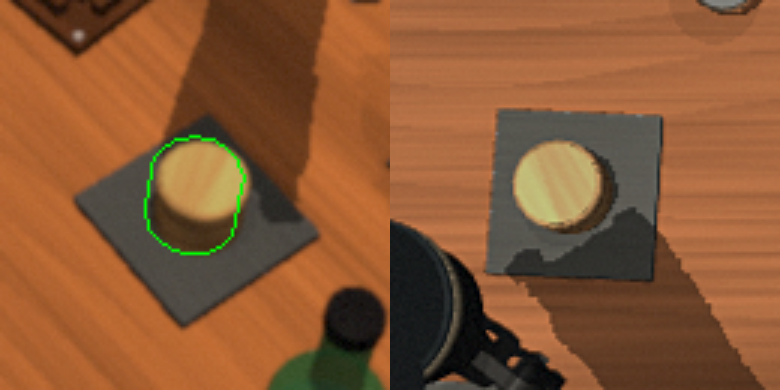

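View pics/f1.png

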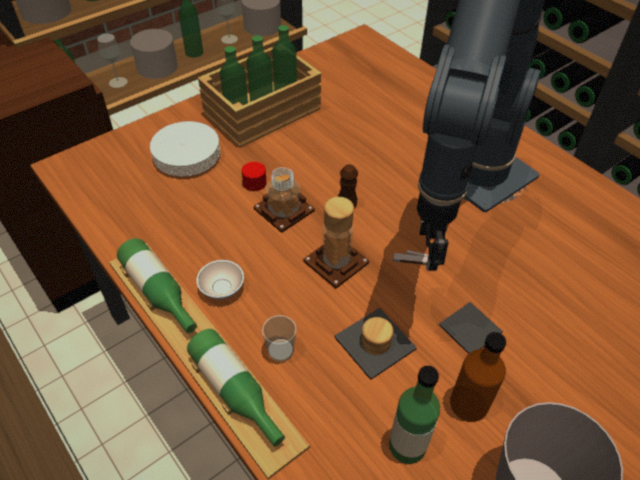

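Emit:
{"method": "apply_moves", "body": {
  "plan": [
    {"dx":0,"dy":0,"dz":0,"twist":0,"hand":8.5},
    {"dx":0,"dy":0,"dz":0,"twist":0,"hand":8.5}
  ]
}}

```text
time_s: 26.1
tool_pos: [0.5052, 0.2396, 0.2312]
ee_rot: [0.981, 2.983, 0.001]
contact_force: [-0.2, -0.2, -1.0]
grip_width: 0.994
```

```bash
python3 - <<'E'
from h import *
st(); print(r.sign_off())
E
```

```text
t 26.1 p [0.5052 0.2396 0.2312] F [-0.2 -0.2 -1. ] M [ 0.02 -0.01 -0.03] w 0.994
q [-0.47  0.4  -0.08  1.75  0.04  0.99  0.37]
R [[-0.805, 0.594, 0.001], [0.594, 0.805, 0.0], [-0.001, 0.001, -1.0]]
the job is handed in; nothing more can be done
None
```

I unscrewed the squat jar's lid, lifted it straight off, and set it down right way up near the centre of the larger slate board. The job was handed in at 26.1 s of the 72 s allowed; `r.sign_off()` gave no verdict.

- **Unscrewing:** I turned the lid about 276° anticlockwise, let go, wound the gripper back, re-gripped and turned it about 290° more. It then came free. The wrist force stayed under about 9 N throughout.
- **Setting down:** The lid touched the board with about 5 N, and I released it at (0.612, 0.235), within about 2 mm of the measured board centre.
- **Last checks:** The final pictures from both cameras show the lid upright and wholly on the board. The board, mill, corkscrew, tumbler, dish, tall jar and red look-alike look unmoved. The gripper is open and clear of everything.
- **Disagreement:** The scene camera showed the lid about 3–4 mm off from where the arm's own position readings put it, both during the turning and at the end. That is more than the stated 2 mm calibration. I followed the force readings to centre on the jar, and the offset is well within the margin on the board.

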